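# Swing down the raised bin's flap with a hooked pole

### The arm

A 7-joint arm with a two-finger parallel gripper is mounted at the origin on the work surface. World frame = base frame: x ahead of the robot, y to its left, z up, the work surface at z = 0. Lengths are in m, angles in rad, forces in N, time in s.
With the tool pointing down it reaches from about 0.35 to 0.775 m from the base axis. Payload 3.1 kg.
Tool frame: the origin (TCP) lies on the centre line of the jaws, within the pads' length; the fingertips stand 8 mm ahead of it and the grasp point (between the pads) lies 11 mm behind it; z points along the fingers, y is the line along which they close (so a half turn about z gives the same grasp; the last joint's range is limited). The gripper opens to 85 mm and grips with 20 to 120 N. Pads are 22 mm wide; open, the fingers measure 114 mm over their backs; the gripper's body (76 mm by 85 mm) begins 54 mm behind the grasp point. The pads swing forward as they close: fully open they stand 13 mm farther back than shut.
Start: joints at [-1.207, 0.311, 0.014, 1.512, -0.004, 1.319, -0.027], TCP at [0.217, 0.505, 0.239] pointing down, gripper open.
Joint ranges: [-2.7, 2.7], [-0.3, 1.91], [-1.27, 1.3], [0.12, 2.57], [-1.44, 4.58], [0.2, 2.03], [-3.05, 3.05]. Speed limits (rad/s): [2.79, 2.79, 3.14, 3.14, 3.14, 3.14, 3.14].

### API

Orientations are given as a unit quaternion [x, y, z, w].
In Python, from workcell import bot gives the robot as it stands. The module is installed in compiled form; this text tells all that it offers.
- The arm moves only by the tool servo_tool, never from a script. Its argument "plan" is a list of rows, each a list of 5 numbers: the shift along the tool's x, y, z in mm, then the turn about the tool's z in degrees, then the gripper command: -1 is shut, 1 is fully open, values between are in proportion. A call has exactly 8 rows; each row shifts and turns the commanded pose from where the row before left it, along the tool's axes as they then stand; what a row does not reach is not made up. A row lasts 1/12 s, in which the tool goes at most 41.7 mm and 7.16 degrees, less where a joint would pass 70% of its speed; a pose out of reach is approached as far as the arm can. A call is refused whole if a number of a shift passes 41.7 or a number of a turn 7.16, either way. A call with a gripper value outside its range is refused whole. The fingers move at their own pace and stop on an object; "squeeze" is the grip in N (left out, the last holds). Time passes only in rows, so rows that do not move let the fingers close, or fill a call up. It gives the time, the measured TCP pose, the force, the opening and the grip force at its end, in the units of the state.
- bot.state(): the state, without advancing time (a new reading comes with each control period).
- bot.get_image(name): name is "side" or "top"; returns a dict with "pixels" (420x560x3 uint8, blue, green, red), "fovy" (degrees; the focal length in pixels is half the picture's height over the tangent of half this angle, whatever the lens; pixels are square), "cx", "cy" (the principal point, pixels), "pose" (4x4, takes a point from camera to world coordinates). Camera axes: x right, y down, z forward; pixel columns grow to the right and rows downward; lengths in m; the calibration is good to about 2 mm. A picture is of the moment at which its call begins. There is no depth.
- bot.sign_off(): hands the job in; it is judged then, once.
The state is a dict: "time_s": time; "q": joint angles; "qd": joint speeds; "effort": joint torques, N m; "tcp_pos": TCP position; "eef_rot": TCP orientation; "ft_force": force on the tool from outside, world axes, zero at the start; "wrist_torque": the same for the moment, N m; "finger_gap": finger opening in m; "finger_force": force on a finger pad.
Only numpy, scipy, OpenCV 4.12 (cv2) and the standard library are available. Lean on these libraries where they do the work, as an engineer would, in place of code of your own. Each camera call takes 0.05 s, during which the arm holds its last target. There are 200 camera calls.

### The job

Take the hooked pole from its rest, pass its hook sideways through the steel eye on the yellow flap of the raised green bin, and swing the flap down to its stop. Hold a steady pull of about 8 N against the stop for half a second to set the stay, never loading the bin with more than 14 N; only the pole may touch the bin. Then unhook, leaving the flap down, lay the pole back in both forks of its rest as it lay before, let go, and leave the horse, jar and pot where they are.

Things in the scene. Friction and masses are not known exactly. Their poses are not given: they have to be found in the camera images.
- bin: Raised drop-front bin fixed to the bench. Origin: bench level under its centre; x points from its front (yellow flap, at x = -90) to its back, y to the left as the robot sees it. Green box 180 deep, 300 wide, from 140 to 250 high, with a fixed clear cover; four 20 mm square legs below. The flap is its front wall.
- hinge (a point): Centre of the flap's hinge line, at the lower front edge of the bin (bin frame x -90, y 0, z 155). The hinge line runs along the bin's y.
- flap: Yellow flap: panel 296 wide, 100 high, 10 thick, about 0.35 kg. Origin: middle of its hinge line; z up the panel to the eye, y along the hinge. Its angle is the tilt of z from upright to the bin's -x; starts at 0 to 0.45 rad. Its stop is set differently each time, at 0.75 to 1.1 rad: find it by feel. Stiff hinge: it stays at any angle; 1 to 4 N at the eye moves it, at the stop it yields no more.
- eye (a point): Centre of the steel eye, a ring standing on the middle of the flap's top edge. Its opening faces sideways: axis along the bin's y. Inner diameter 24, wire 6 thick, outer 36. The centre is 128 from the hinge line, straight above it when closed (283 above the bench). Axes turn with the flap: as the bin's when upright; z from hinge to eye.
- pole: Hooked pole, 0.125 kg. Origin on its axis where to grip it (near its centre of mass); x towards the hook, z up as it lies. Wooden handle 24 x 24 square from x = -140 to +50, then a steel rod 8 thick to x = 125, bent square to +y: a level prong 8 thick with a red ball end (11 diameter) centred 34 off the axis. In its rest the axis is 62 above the bench.
- hook_tip (a point): Centre of the red ball at the end of the prong: pole frame x 125, y 34, z 0.
- rest: Fixed wooden rest. Origin on the bench, x along it. Base 270 x 85 x 12, two forks open upwards, 12 thick: at x = -105, 32 wide inside, floor 50 high, for the handle; at x = 85, 16 wide inside, floor 58 high, for the rod. Cheeks flare outwards, tops about 25 above the floors. The pole lies in it with origin at x 0 (+-4), y 0, z 62, axes parallel.
- horse: Bystander: small bronze horse on a wooden slab 90 x 50, about 110 high; origin centre of its underside.
- varnish: Bystander: amber glass jar, 60 diameter, 85 high; origin centre of its underside.
- pot: Bystander: open terracotta cup, 76 diameter, 80 high; origin centre of its underside.

How it is judged:
By the outcome, as a careful person would: the job done as asked, in the order asked, and still so for the second after the job is handed in, with the robot touching nothing.
It also fails if it takes over 72 s, if anything falls off the work surface, if the arm or the gripper's body presses on something with over 40 N, if the wrist force passes 120 N, or if a joint passes its speed limit or range.

## Working session

There is one attempt and no reset: what is moved stays moved. The work goes in short steps, Python scripts to look and compute and a tool call to move; the robot and the scene stay as the last step left them, time stands still between calls to the robot, and variables do not carry over. Pictures are saved under pics/ and viewed, at most 10 in all, crops included, and the job is handed in when it is done.

Besides the shell and the picture viewer there is one more tool, called after "Call:" as name(argument=value, ...) on one line, values as JSON. servo_tool: Moves the arm, as the interface text tells. Its arguments: {"type":"object","properties":{"plan":{"type":"array"},"squeeze":{"type":"number"}},"required":["plan"]}

```bash
mkdir -p pics
cat > h.py <<'E'
import numpy as np, cv2
from workcell import bot
def cam(n):
    im=bot.get_image(n); f=210/np.tan(np.radians(im['fovy'])/2)
    return im,f
def ray(im,f,u,v):
    T=np.array(im['pose']); d=T[:3,:3]@np.array([(u-im['cx'])/f,(v-im['cy'])/f,1]); return T[:3,3],d
def atz(im,f,u,v,z):
    o,d=ray(im,f,u,v); return o+d*(z-o[2])/d[2]
def tri(a,b):
    (o1,d1),(o2,d2)=a,b; d1=d1/np.linalg.norm(d1);d2=d2/np.linalg.norm(d2)
    s=np.linalg.lstsq(np.c_[d1,-d2],o2-o1,rcond=None)[0]; p=o1+s[0]*d1;q=o2+s[1]*d2
    return (p+q)/2,np.linalg.norm(p-q)
def proj(im,f,p):
    T=np.array(im['pose']); c=T[:3,:3].T@(np.array(p)-T[:3,3]); return np.array([im['cx']+f*c[0]/c[2],im['cy']+f*c[1]/c[2]])
E
python3 - <<'E'
from h import *
for n in('side','top'):
    im,f=cam(n); print(n,im['fovy'],im['cx'],im['cy'],np.round(im['pose'],3).tolist())
    cv2.imwrite(f'pics/{n}0.png',cv2.resize(im['pixels'],None,fx=1.42,fy=1.42,interpolation=cv2.INTER_CUBIC))
print(bot.state())
E
```

```text
side 46.851922858534365 282.66100022232007 212.19346251491714 [[-0.999, -0.025, 0.041, 0.537], [-0.047, 0.638, -0.769, 1.031], [-0.007, -0.77, -0.639, 1.001], [0.0, 0.0, 0.0, 1.0]]
top 46.28745728132815 278.6311709825436 203.96275491988996 [[0.003, -0.998, 0.067, 0.511], [-1.0, -0.003, -0.004, 0.028], [0.005, -0.067, -0.998, 1.44], [0.0, 0.0, 0.0, 1.0]]
{'time_s': 0.1, 'q': array([-1.20673028,  0.31163389,  0.01398387,  1.51289116, -0.00444007,
        1.31920794, -0.0271831 ]), 'qd': array([ 0.00051626, -0.00326182, -0.00147654, -0.00368143,  0.00060369,
       -0.00180005,  0.00183662]), 'effort': array([ 9.31046634e-04, -3.80858624e+01,  1.46810738e-01, -2.31242019e+01,
        1.22765327e-02,  8.13481514e-03, -1.54061485e-05]), 'tcp_pos': array([0.21681567, 0.50476793, 0.23833837]), 'eef_rot': array([ 2.01448834e-01,  9.79498471e-01, -1.03756971e-03, -1.89442430e-04]), 'ft_force': array([ 0.7130026 , -0.79152291,  0.02665573]), 'wrist_torque': array([-0.02904153,  0.06806301, -0.00681591]), 'finger_force': 0.0, 'finger_gap': 0.0853781251198924}
```

View pics/side0.png

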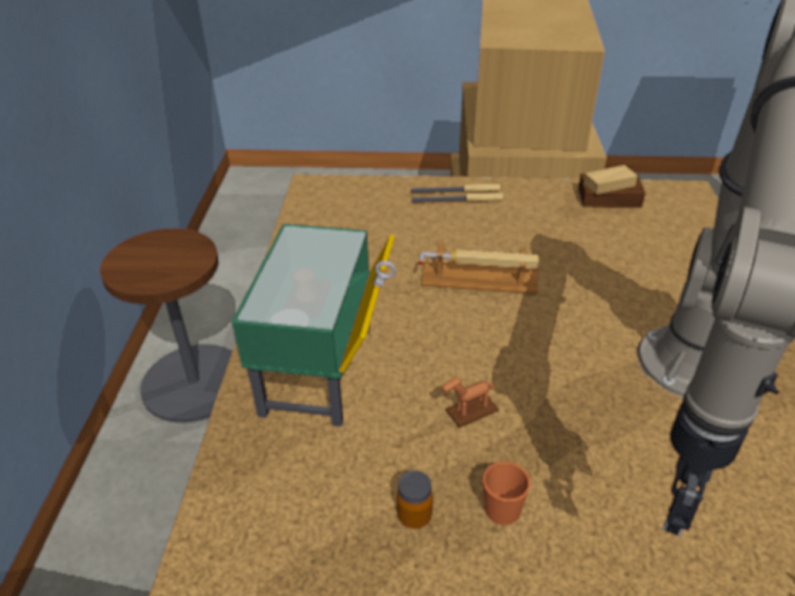

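View pics/top0.png

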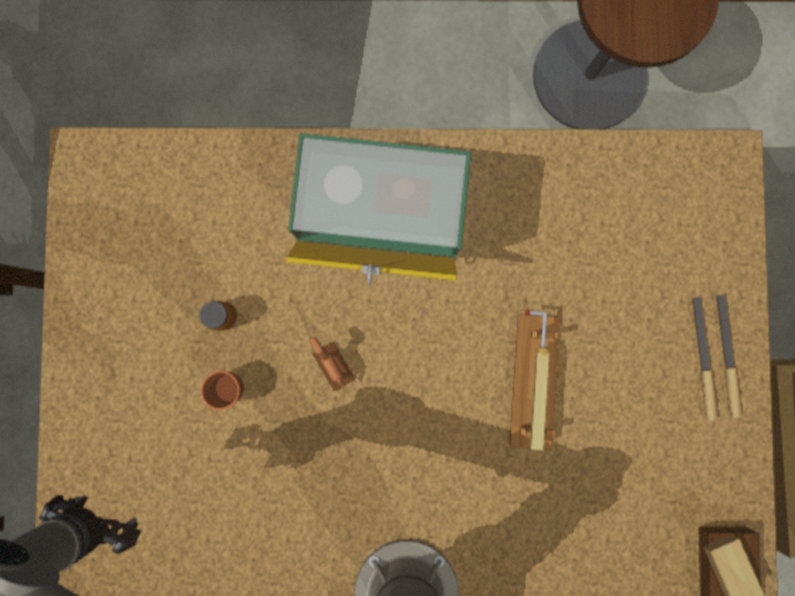

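Side view: the eye is at about (385,270), the hook at the left end of the pole at about (420,265), and the flap is partly open. Top view: the eye is at about (370,272), and the pole runs from (538,448) to (543,312) with its prong to the left. Next come enlarged crops.

Run:
```python
from h import *
t,f=cam('top'); s,g=cam('side')
def crop(im,u0,v0,w,h,k): return cv2.resize(im['pixels'][v0:v0+h,u0:u0+w],None,fx=k,fy=k,interpolation=cv2.INTER_CUBIC)
A=crop(t,198,90,140,110,4)      # 560x440
B=crop(t,350,210,50,112,5)      # 250x560
o=np.zeros((560,800,3),np.uint8); o[:440,:560]=A[:, :560]; o[:560,550:800]=B; cv2.imwrite('pics/c1.png',o)
A=crop(s,158,150,130,140,4) #520x560
B=crop(s,255,165,130,45,0+4) # 520x180
C=crop(s,290,170,95,40,4)
o=np.zeros((600,780,3),np.uint8); o[:560,:520]=A; 
B=crop(s,285,168,52,44,5); o[:220,520:780]=B; B=crop(s,330,168,52,44,5); o[220:440,520:780]=B; cv2.imwrite('pics/c2.png',o)
```

```text
(no output)
```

View pics/c1.png

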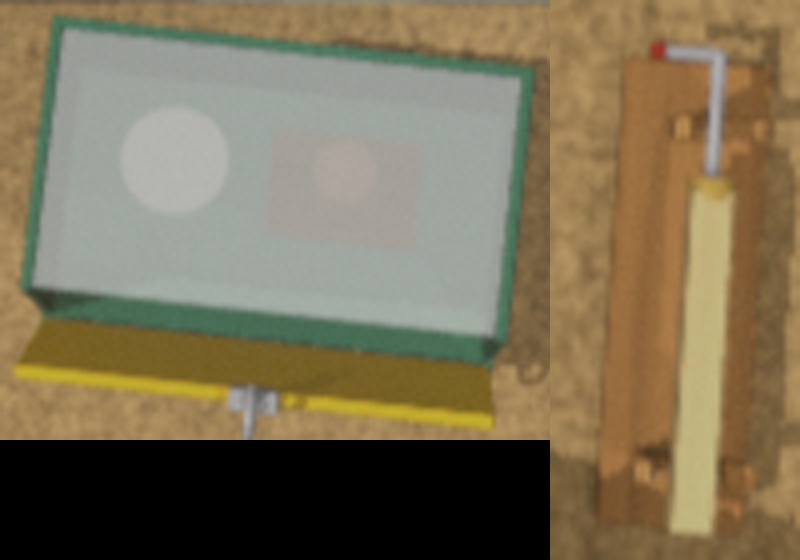

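View pics/c2.png

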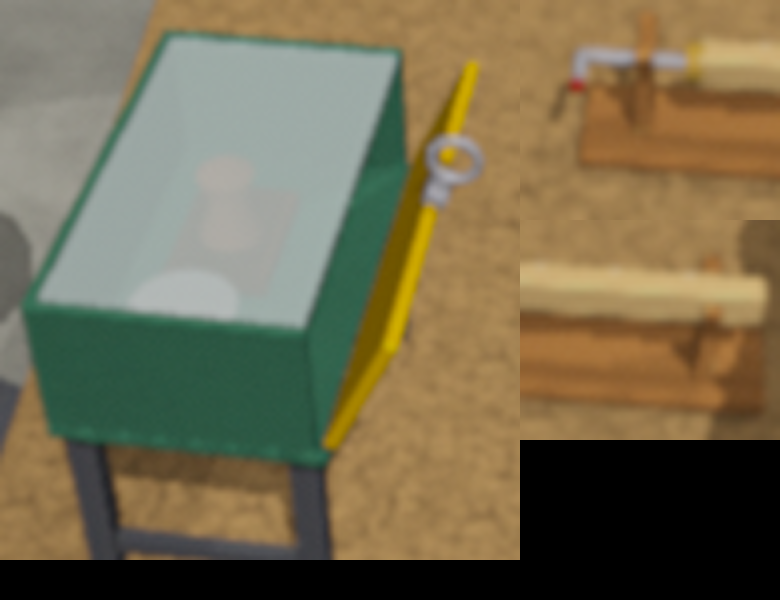

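The top crop shows the bin rim corners at (58,18), (532,68), (505,345) and (24,288), the ball at (657,51), the bend at (718,51), and the handle centreline from (712,190) to (691,533). The side crop shows the eye ring centre at (455,160), the ball at (576,86) and the flap's near top corner at (394,348).

Run:
```python
from h import *
t,f=cam('top'); s,g=cam('side')
c=lambda u0,v0,k,x,y:(u0+(x+.5)/k-.5,v0+(y+.5)/k-.5)
T=lambda x,y:c(198,90,4,x,y); B=lambda x,y:c(350,210,5,x-550,y); S=lambda x,y:c(158,150,4,x,y)
np.set_printoptions(precision=4,suppress=True)
P=[atz(t,f,*T(*p),.25) for p in[(58,18),(532,68),(505,345),(24,288)]]
print('rim',np.array(P)); print([np.linalg.norm(P[i]-P[i-1]) for i in range(4)])
e,r=tri(ray(t,f,*c(0,0,1.42,370.5,273)),ray(s,g,*S(455,160))); print('eye',e,r)
cen=np.mean(P,0); ax=(P[0]+P[1]-P[2]-P[3]); yaw=np.arctan2(ax[1],ax[0]); 
yl=P[0]+P[3]-P[1]-P[2]; print('cen',cen,yaw,np.arctan2(-yl[0],yl[1]))
yaw=np.arctan2(-yl[0],yl[1])
hd=cen+np.array([np.cos(yaw),np.sin(yaw),0])*-.09; hd[2]=.155
d=e-hd; dx=-(d[:2]@[np.cos(yaw),np.sin(yaw)]); print('hinge',hd,'eye rel',dx,d[2],np.hypot(dx,d[2]),np.arctan2(dx,d[2]))
b=atz(t,f,*B(657,51),.062);q=atz(t,f,*B(718,51),.062);h1=atz(t,f,*B(712,190),.074);h2=atz(t,f,*B(691,533),.074)
print('ball',b,'bend',q,'h',h1,h2,'yaw',np.arctan2(*(h1-h2)[[1,0]]),np.arctan2(*(q-h2)[[1,0]]),np.linalg.norm(q-h2))
bb,r=tri(ray(t,f,*B(657,51)),ray(s,g,*c(285,168,5,576-520,86))); print('balltri',bb,r)
for n,z,(x,y) in[('horse',.05,(330,363)),('jar',.085,(215,315)),('pot',.08,(222,390))]: print(n,atz(t,f,*c(0,0,1.42,x,y),z))
```

```text
rim [[ 0.8614  0.1873  0.25  ]
 [ 0.8313 -0.1045  0.25  ]
 [ 0.6598 -0.0873  0.25  ]
 [ 0.6938  0.2061  0.25  ]]
[np.float64(0.1686853000943589), np.float64(0.29337550016458375), np.float64(0.17239625100813274), np.float64(0.29531850963412415)]
eye [0.6168 0.0656 0.2708] 0.0017595955081057156
cen [0.7616 0.0504 0.25  ] -0.10578482045812304 -0.10931429235622298
hinge [0.6721 0.0602 0.155 ] eye rel 0.05558308545330667 0.11581552439111523 0.12846289378065012 0.44746126270679276
ball [ 0.5597 -0.2374  0.062 ] bend [ 0.5598 -0.2717  0.062 ] h [ 0.4823 -0.2648  0.074 ] [ 0.2945 -0.2511  0.074 ] yaw -0.0729687736349898 -0.07739696613260888 0.2663184035144413
balltri [ 0.5601 -0.2371  0.0638] 0.001028948188268319
horse [0.4586 0.1521 0.05  ]
jar [0.552  0.3727 0.085 ]
pot [0.4073 0.3576 0.08  ]
```

Call:
servo_tool(plan=[[0,0,0,-6.3,1],[0,0,0,-6.3,1],[0,0,0,-6.3,1],[-27,-24,0,0,1],[-27,-24,0,0,1],[-27,-24,0,0,1],[-27,-24,0,0,1],[-27,-24,0,0,1]])

```text
time_s: 0.97
tcp_pos: [0.3435, 0.3741, 0.2394]
eef_rot: [0.038, 0.999, 0.0, 0.0]
ft_force: [0.4, -0.3, -0.3]
finger_gap: 0.0855
finger_force: 0.0
```

Call:
servo_tool(plan=[[-10,-39,0,0,1],[-10,-39,0,0,1],[-10,-39,0,0,1],[-10,-39,0,0,1],[-10,-39,0,0,1],[-10,-39,0,0,1],[-10,-39,0,0,1],[-10,-39,0,0,1]])

```text
time_s: 1.63
tcp_pos: [0.3986, 0.0564, 0.2396]
eef_rot: [0.038, 0.999, 0.0, 0.0]
ft_force: [1.5, 0.5, 0.3]
finger_gap: 0.0857
finger_force: 0.0
```

Call:
servo_tool(plan=[[-10,-39,0,0,1],[-10,-39,0,0,1],[-10,-39,0,0,1],[-10,-39,0,0,1],[-10,-39,0,0,1],[-10,-39,0,0,1],[-10,-39,0,0,1],[0,0,0,0,1]])

```text
time_s: 2.3
tcp_pos: [0.4464, -0.2295, 0.2397]
eef_rot: [0.045, 0.999, -0.005, 0.0]
ft_force: [-0.1, -0.9, 0.1]
finger_gap: 0.0848
finger_force: 0.0
```

```bash
cat >> h.py <<'E'
def go(x,y,z,a=None):
    s=bot.state(); q=s['eef_rot']; from scipy.spatial.transform import Rotation as Ro
    R=Ro.from_quat(q).as_matrix(); yaw=np.degrees(np.arctan2(R[1,0],R[0,0]))
    d=R.T@(np.array([x,y,z])-s['tcp_pos'])*1000
    print('t',s['time_s'],'tcp',s['tcp_pos'].round(4),'a',yaw.round(2),'z',R[:,2].round(4),'shift',d.round(1),'turn',None if a is None else round((yaw-a+180)%360-180,2),'F',s['ft_force'].round(2),'M',s['wrist_torque'].round(2),'gap',round(s['finger_gap'],4),s['finger_force'])
E
python3 -c "
from h import *
go(.455,-.2635,.051,175.7)"
```

```text
t 2.3 tcp [ 0.4464 -0.2295  0.2397] a 174.89 z [ 1.0e-04 -9.1e-03 -1.0e+00] shift [-11.4 -31.4 189. ] turn -0.81 F [-0.07 -0.95  0.06] M [-0.05  0.04 -0.04] gap 0.0848 0.0
```

Call:
servo_tool(plan=[[-4,-10,20,0,1],[-4,-11,30,0,1],[-3,-11,30,0,1],[0,0,30,0,1],[0,0,20,0,1],[0,0,10,0,1],[0,0,0,0,1],[0,0,0,0,1]])

```text
time_s: 2.97
tcp_pos: [0.4567, -0.2519, 0.0997]
eef_rot: [0.038, 0.999, -0.0, 0.0]
ft_force: [0.6, -0.2, 0.0]
finger_gap: 0.0854
finger_force: 0.0
```

```bash
python3 -c "
from h import *
go(.455,-.2635,.051,175.7)
t,f=cam('top');s,g=cam('side')
a=cv2.resize(t['pixels'][200:330,330:430],None,fx=4,fy=4,interpolation=cv2.INTER_CUBIC)
b=cv2.resize(s['pixels'][130:230,270:370],None,fx=4,fy=4,interpolation=cv2.INTER_CUBIC)
o=np.zeros((520,800,3),np.uint8);o[:,:400]=a;o[:400,400:]=b;cv2.imwrite('pics/g.png',o)"
```

```text
t 2.9667 tcp [ 0.4567 -0.2519  0.0997] a 175.67 z [ 3.e-04 -2.e-04 -1.e+00] shift [  0.9 -11.7  48.7] turn -0.03 F [ 0.57 -0.2   0.01] M [-0.    0.02 -0.04] gap 0.0854 0.0
```

View pics/g.png

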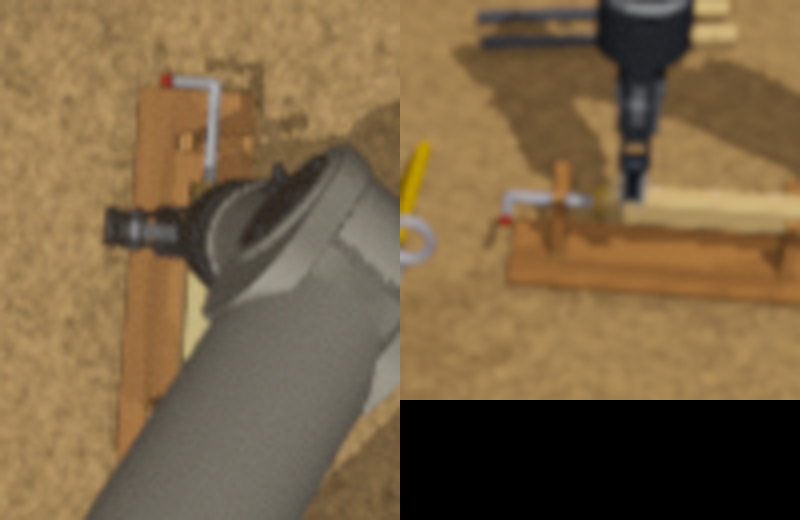

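The gripper stands over the front of the handle: left finger at (130,228) in the top crop, handle axis at about x=195. It still needs a 12 mm sideways shift and then the descent.

Call:
servo_tool(plan=[[1,-6,0,0,1],[0,-6,10,0,1],[0,0,15,0,1],[0,0,14,0,1],[0,0,10,0,1],[0,0,0,0,1],[0,0,0,0,1],[0,0,0,0,1]])

```text
time_s: 3.73
tcp_pos: [0.4549, -0.2645, 0.0509]
eef_rot: [0.038, 0.999, -0.0, 0.001]
ft_force: [-0.3, 0.1, -0.4]
finger_gap: 0.0857
finger_force: 0.0
```

Call:
servo_tool(plan=[[0,0,0,0,-1],[0,0,0,0,-1],[0,0,0,0,-1],[0,0,0,0,-1],[0,0,0,0,-1],[0,0,0,0,-1],[0,0,0,0,-1],[0,0,0,0,-1]], squeeze=30)

```text
time_s: 4.4
tcp_pos: [0.4547, -0.264, 0.0506]
eef_rot: [0.038, 0.999, -0.0, 0.0]
ft_force: [0.1, 0.7, 1.8]
finger_gap: 0.024
finger_force: 33.8
```

```bash
python3 -c "
from h import *
go(.455,-.2635,.051,175.7)"
```

```text
t 4.4 tcp [ 0.4547 -0.264   0.0506] a 175.65 z [ 6.e-04 -2.e-04 -1.e+00] shift [-0.2  0.5 -0.4] turn -0.05 F [0.11 0.69 1.76] M [ 0.05  0.03 -0.03] gap 0.024 33.82955253124237
```

Call:
servo_tool(plan=[[0,0,0,0,-1],[0,0,0,0,-1],[0,0,-5,0,-1],[0,0,-15,0,-1],[0,0,-20,0,-1],[0,0,-20,0,-1],[0,0,-20,0,-1],[0,0,-20,0,-1]], squeeze=120)

```text
time_s: 5.07
tcp_pos: [0.4537, -0.2634, 0.1505]
eef_rot: [0.038, 0.999, 0.0, -0.001]
ft_force: [0.8, -0.4, -2.0]
finger_gap: 0.0224
finger_force: 117.5
```

Call:
servo_tool(plan=[[0,0,-25,0,-1],[0,0,-25,0,-1],[0,0,-25,0,-1],[0,0,-20,0,-1],[0,0,-10,0,-1],[0,0,0,1.8,-1],[0,0,0,0,-1],[0,0,0,0,-1]])

```text
time_s: 5.73
tcp_pos: [0.4538, -0.2633, 0.2542]
eef_rot: [0.053, 0.999, 0.001, -0.001]
ft_force: [0.3, 1.5, -2.3]
finger_gap: 0.0223
finger_force: 117.5
```

```bash
python3 -c "
from h import *
go(.475,.003,.2594,173.8)"
```

```text
t 5.7333 tcp [ 0.4538 -0.2633  0.2542] a 173.9 z [-0.0021  0.0011 -1.    ] shift [  7.3 267.   -5. ] turn 0.1 F [ 0.29  1.54 -2.26] M [ 0.04 -0.04 -0.04] gap 0.0223 117.50726222991943
```

Call:
servo_tool(plan=[[0,20,-5,0,-1],[1,36,0,0,-1],[1,40,0,0,-1],[1,40,0,0,-1],[1,40,0,0,-1],[1,40,0,0,-1],[1,34,0,0,-1],[1,10,0,0,-1]])

```text
time_s: 6.4
tcp_pos: [0.4746, 0.0037, 0.2587]
eef_rot: [0.048, 0.999, 0.002, -0.002]
ft_force: [-0.4, 0.8, -2.1]
finger_gap: 0.022
finger_force: 117.8
```

Call:
servo_tool(plan=[[0,0,0,0,-1],[0,0,0,0,-1],[0,0,0,0,-1],[0,0,0,0,-1],[0,0,0,0,-1],[0,0,0,0,-1],[0,0,0,0,-1],[0,0,0,0,-1]])

```text
time_s: 7.07
tcp_pos: [0.4754, -0.0051, 0.2603]
eef_rot: [0.054, 0.999, 0.0, 0.0]
ft_force: [0.5, 0.4, -1.6]
finger_gap: 0.0224
finger_force: 117.8
```

```bash
python3 -c "
from h import *
go(.505,.003,.2594,173.8)
t,f=cam('top');s,g=cam('side')
a=cv2.resize(t['pixels'][155:245,220:320],None,fx=4,fy=4,interpolation=cv2.INTER_CUBIC)
b=cv2.resize(s['pixels'][160:240,230:310],None,fx=5,fy=5,interpolation=cv2.INTER_CUBIC)
o=np.zeros((400,800,3),np.uint8);o[:360,:400]=a;o[:400,400:]=b;cv2.imwrite('pics/k.png',o)"
```

```text
t 7.0667 tcp [ 0.4754 -0.0051  0.2603] a 173.8 z [ 1.e-04  0.e+00 -1.e+00] shift [-28.6  11.2   0.9] turn 0.0 F [ 0.51  0.36 -1.61] M [ 0.01 -0.   -0.03] gap 0.0224 117.81229734420776
```

View pics/k.png

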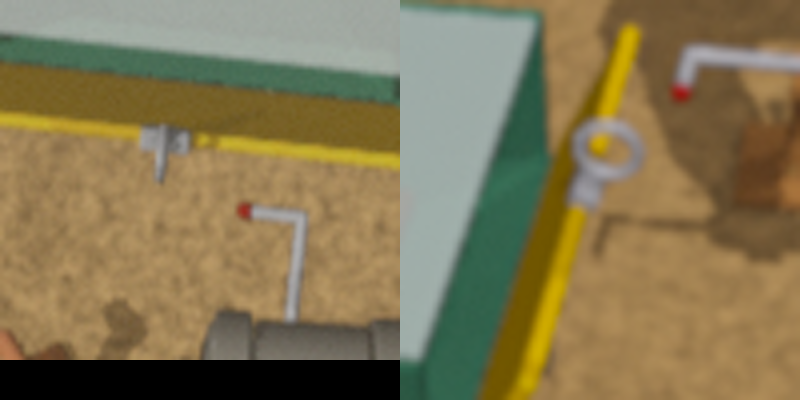

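The ball is at (245,211) in the top crop and (682,93) in the side crop. The ring spans (161,127–183) in the top crop and is centred at (607,150) in the side crop. The hook is beside and in front of the eye, as planned.

```bash
python3 -c "
from h import *
t,f=cam('top');s,g=cam('side');st=bot.state()['tcp_pos']
c=lambda u0,v0,k,x,y:(u0+(x+.5)/k-.5,v0+(y+.5)/k-.5)
b,r=tri(ray(t,f,*c(220,155,4,245,211)),ray(s,g,*c(230,160,5,282,93)));print('ball',b,r,b-st)
e,r=tri(ray(t,f,*c(220,155,4,161,155)),ray(s,g,*c(230,160,5,207,150)));print('eye',e,r)
u=np.array([np.cos(.108),-np.sin(.108),0]);v=np.array([np.sin(.108),np.cos(.108),0])
d=e-b;print('eye-ball along u,v,z mm',1000*np.array([d@u,d@v,d[2]]))
h=np.array([.6721,.0602,.155]);q=e-h;print(np.hypot(q@u,q[2]))
for th in(0,.05): # project predicted eye center
  pass
"
```

```text
ball [0.58126706 0.01754594 0.27224646] 0.00014522633189809834 [0.10590786 0.02212669 0.01192966]
eye [0.61559008 0.06771909 0.27229493] 0.0021840624871513176
eye-ball along u,v,z mm [2.87148626e+01 5.35805069e+01 4.84723159e-02]
0.13040741679361328
```

Call:
servo_tool(plan=[[-10,0,0,0,-1],[-10,0,0,0,-1],[-9,0,0,0,-1],[0,10,0,0,-1],[0,14,0,0,-1],[0,10,0,0,-1],[0,0,0,0,-1],[0,0,0,0,-1]])

```text
time_s: 7.93
tcp_pos: [0.5078, 0.0272, 0.2601]
eef_rot: [0.052, 0.999, -0.0, -0.0]
ft_force: [0.6, -0.6, -1.6]
finger_gap: 0.0222
finger_force: 117.8
```

Call:
servo_tool(plan=[[0,0,0,0,-1],[0,0,0,0,-1],[0,0,0,0,-1],[0,0,0,0,-1],[0,0,0,0,-1],[0,0,0,0,-1],[0,0,0,0,-1],[0,0,0,0,-1]])

```text
time_s: 8.6
tcp_pos: [0.5078, 0.026, 0.2603]
eef_rot: [0.054, 0.999, 0.0, 0.0]
ft_force: [0.6, 0.7, -1.6]
finger_gap: 0.0226
finger_force: 117.8
```

```bash
python3 -c "
from h import *
go(.5054,.003,.2594,173.8)
t,f=cam('top');s,g=cam('side')
a=cv2.resize(t['pixels'][165:225,230:296],None,fx=6,fy=6,interpolation=cv2.INTER_CUBIC)
b=cv2.resize(s['pixels'][165:215,245:295],None,fx=8,fy=8,interpolation=cv2.INTER_CUBIC)
o=np.zeros((400,800,3),np.uint8);o[:360,:396]=a;o[:400,400:]=b;cv2.imwrite('pics/l.png',o)"
```

```text
t 8.6 tcp [0.5078 0.026  0.2603] a 173.84 z [ 1.e-04  0.e+00 -1.e+00] shift [ -0.  -23.2   0.9] turn 0.04 F [ 0.64  0.67 -1.63] M [-0.   -0.05 -0.01] gap 0.0226 117.83015012741089
```

View pics/l.png

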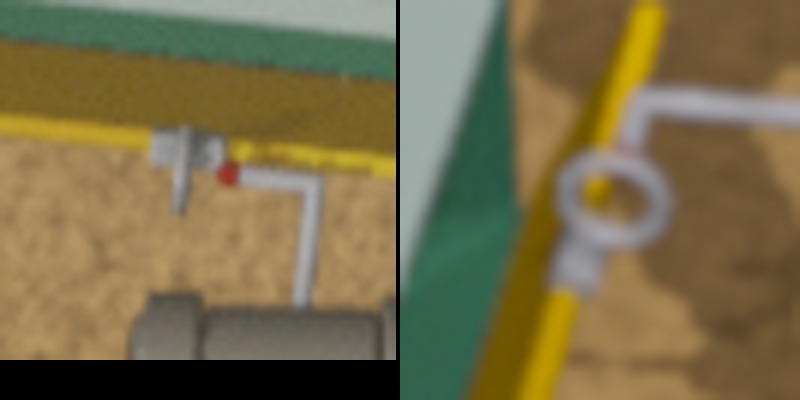

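The ball is at (228,174) in the top crop, in line with the ring at (182,~170). In the side crop it sits behind the ring's upper edge at (622,152), with the ring centre at (615,198). I'll predict its pixel after insertion.

```bash
python3 -c "
from h import *
s,g=cam('side');t,f=cam('top');p=bot.state()['tcp_pos']
c=lambda u0,v0,k,x,y:(u0+(x+.5)/k-.5,v0+(y+.5)/k-.5)
b,r=tri(ray(t,f,*c(230,165,6,228,174)),ray(s,g,*c(245,165,8,222,152)));print(b,r,b-p)
b=p+[.106,.0222,.0118]
v=np.array([np.sin(.108),np.cos(.108),0])
for k in(0,.017,.0225,.03):
  q=proj(s,g,b+v*k);print(k,((q-[245,165])+.5)*8-.5+[400,0])
e,r=tri(ray(t,f,*c(230,165,6,182,170)),ray(s,g,*c(245,165,8,215,198)));print('eye',e,r,(e-b)@v)
print(b)
"
```

```text
[0.61403185 0.04923009 0.27748256] 0.0008799742668959532 [0.10620333 0.02310699 0.01717783]
0 [624.5632601  164.18744191]
0.017 [615.29696165 196.26691401]
0.0225 [612.25657255 206.7925924 ]
0.03 [608.07649197 221.26382695]
eye [0.61554378 0.06757583 0.27319762] 6.716056631686936e-05 0.019325442413345908
[0.61382852 0.0483231  0.27210473]
```

Call:
servo_tool(plan=[[0,5,0,0,-1],[0,6,0,0,-1],[0,6,0,0,-1],[0,5,0,0,-1],[0,0,0,0,-1],[0,0,0,0,-1],[0,0,0,0,-1],[0,0,0,0,-1]])

```text
time_s: 9.47
tcp_pos: [0.5102, 0.0475, 0.2603]
eef_rot: [0.054, 0.999, -0.0, 0.0]
ft_force: [0.1, 0.6, -1.3]
finger_gap: 0.0221
finger_force: 117.8
```

Call:
servo_tool(plan=[[0,4,0,0,-1],[0,4,0,0,-1],[0,4,0,0,-1],[0,2,0,0,-1],[0,0,0,0,-1],[0,0,0,0,-1],[0,0,0,0,-1],[0,0,0,0,-1]])

```text
time_s: 10.13
tcp_pos: [0.5117, 0.0616, 0.2603]
eef_rot: [0.054, 0.999, -0.0, 0.0]
ft_force: [-0.3, 0.2, -1.3]
finger_gap: 0.0224
finger_force: 117.8
```

```bash
python3 -c "
from h import *
go(.5054,.003,.2594,173.8)
t,f=cam('top');s,g=cam('side')
a=cv2.resize(t['pixels'][165:225,230:296],None,fx=6,fy=6,interpolation=cv2.INTER_CUBIC)
b=cv2.resize(s['pixels'][165:215,245:295],None,fx=8,fy=8,interpolation=cv2.INTER_CUBIC)
o=np.zeros((400,800,3),np.uint8);o[:360,:396]=a;o[:400,400:]=b;cv2.imwrite('pics/m.png',o)"
```

```text
t 10.1333 tcp [0.5117 0.0616 0.2603] a 173.83 z [ 0.e+00 -2.e-04 -1.e+00] shift [ -0.1 -58.9   0.9] turn 0.03 F [-0.31  0.24 -1.33] M [-0.08 -0.06  0.  ] gap 0.0224 117.83013939857483
```

View pics/m.png

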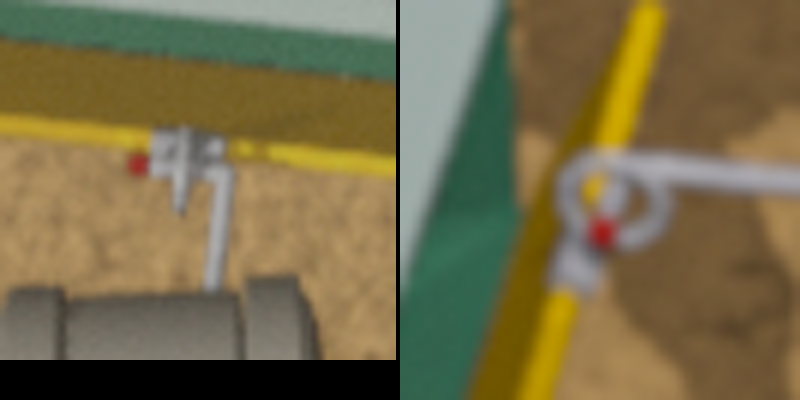

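The hook is through the eye: ball at (138,163) to the left of the ring in the top crop, and in front of the ring in the side crop. Now I pull along the arc.

Call:
servo_tool(plan=[[3.6,0,1.65,0,-1],[3.6,0,1.65,0,-1],[2.7,0,1.4,0,-1],[2.7,0,1.5,0,-1],[2.7,0,1.5,0,-1],[2.6,0,1.6,0,-1],[0,0,0,0,-1],[0,0,0,0,-1]])

```text
time_s: 10.9
tcp_pos: [0.4933, 0.0639, 0.2509]
eef_rot: [0.054, 0.999, 0.0, -0.001]
ft_force: [0.4, 0.2, -1.6]
finger_gap: 0.0227
finger_force: 117.7
```

```bash
cat >> h.py <<'E'
def st(n=1):
    # prong point in (u,z) about the hinge, tangential/radial force on tool
    s=bot.state(); p=s['tcp_pos']; u=np.array([np.cos(.108),-np.sin(.108)])
    p0=np.array([.5117,.0616,.2603]); du=(p-p0)[:2]@u; U=-.0491+du-0.000; Z=.1182+p[2]-p0[2]
    ph=np.arctan2(-U,Z); F=s['ft_force']-[.2,.4,-1.5]; Fu=F[:2]@u
    print('t',round(s['time_s'],2),'du',round(1e3*du,2),'dz',round(1e3*(p[2]-p0[2]),2),'dv',round(1e3*((p-p0)[:2]@[-u[1],u[0]]),2),'r',round(np.hypot(U,Z),4),'phi',round(ph,3),'Ftan',round(Fu*np.cos(ph)+F[2]*np.sin(ph),2),'Frad',round(-Fu*np.sin(ph)+F[2]*np.cos(ph),2),'F',F.round(2),'M',s['wrist_torque'].round(2))
E
python3 -c "
from h import *
st();cam('top');st();cam('top');st()"
```

```text
t 10.9 du -18.56 dz -9.42 dv 0.27 r 0.1281 phi 0.556 Ftan 0.08 Frad -0.22 F [ 0.16 -0.19 -0.14] M [-0.08 -0.11 -0.08]
t 10.95 du -18.5 dz -9.39 dv 0.29 r 0.1281 phi 0.556 Ftan 0.71 Frad 0.49 F [ 0.18 -1.54  0.79] M [-0.08 -0.11 -0.07]
t 11.0 du -18.47 dz -9.39 dv 0.33 r 0.1281 phi 0.556 Ftan 0.52 Frad 0.26 F [ 0.28 -0.27  0.49] M [-0.04 -0.07 -0.01]
```

Call:
servo_tool(plan=[[2.6,0,1.7,0,-1],[2.6,0,1.7,0,-1],[2.5,0,1.8,0,-1],[2.5,0,1.8,0,-1],[2.4,0,1.9,0,-1],[2.4,0,1.9,0,-1],[2.3,0,2.0,0,-1],[2.3,0,2.1,0,-1]])

```text
time_s: 11.67
tcp_pos: [0.4742, 0.0659, 0.236]
eef_rot: [0.054, 0.999, 0.0, 0.0]
ft_force: [2.1, 0.1, -1.3]
finger_gap: 0.0224
finger_force: 117.7
```

```bash
python3 -c "
from h import *
st();t,f=cam('top');st();s,g=cam('side');st()
a=cv2.resize(t['pixels'][165:225,230:296],None,fx=6,fy=6,interpolation=cv2.INTER_CUBIC)
b=cv2.resize(s['pixels'][165:225,245:305],None,fx=6.6,fy=6.6,interpolation=cv2.INTER_CUBIC)
o=np.zeros((400,800,3),np.uint8);o[:360,:396]=a;o[:396,400:796]=b;cv2.imwrite('pics/n.png',o)"
```

```text
t 11.67 du -37.75 dz -24.33 dv 0.26 r 0.1279 phi 0.747 Ftan 1.51 Frad -1.13 F [ 1.86 -0.28  0.19] M [-0.04 -0.51  0.01]
t 11.72 du -38.66 dz -24.81 dv 0.24 r 0.1282 phi 0.754 Ftan -0.27 Frad 0.2 F [-0.41 -0.66 -0.04] M [-0.06 -0.27 -0.06]
t 11.77 du -38.59 dz -24.63 dv 0.25 r 0.1282 phi 0.753 Ftan 0.7 Frad 0.4 F [0.26 0.18 0.77] M [-0.06 -0.17 -0.04]
```

View pics/n.png

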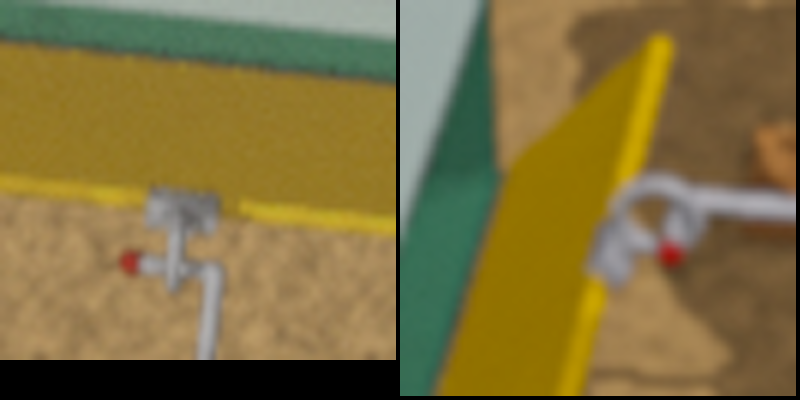

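The prong, ball at (130,262), bears on the front of the ring, and the flap has swung with it. I continue in small steps until I feel the stop.

Call:
servo_tool(plan=[[0.7,0,0.7,0,-1],[0.7,0,0.7,0,-1],[0.7,0,0.7,0,-1],[0.7,0,0.7,0,-1],[0.7,0,0.7,0,-1],[0.7,0,0.7,0,-1],[0.7,0,0.7,0,-1],[0.7,0,0.7,0,-1]])

```text
time_s: 12.43
tcp_pos: [0.4689, 0.0665, 0.2304]
eef_rot: [0.054, 0.999, -0.0, 0.0]
ft_force: [2.2, -0.3, -1.2]
finger_gap: 0.0224
finger_force: 117.7
```

```bash
python3 -c "
from h import *
st()"
```

```text
t 12.43 du -43.11 dz -29.89 dv 0.26 r 0.1277 phi 0.807 Ftan 1.63 Frad -1.28 F [ 1.99 -0.69  0.29] M [-0.05 -0.33 -0.01]
```

Call:
servo_tool(plan=[[0.34,0,0.37,0,-1],[0.34,0,0.37,0,-1],[0.34,0,0.37,0,-1],[0.34,0,0.37,0,-1],[0.34,0,0.37,0,-1],[0.34,0,0.37,0,-1],[0.34,0,0.37,0,-1],[0.34,0,0.37,0,-1]])

```text
time_s: 13.1
tcp_pos: [0.4661, 0.0668, 0.2275]
eef_rot: [0.054, 0.999, 0.0, 0.0]
ft_force: [0.8, 0.8, -1.9]
finger_gap: 0.0224
finger_force: 117.7
```

```bash
python3 -c "
from h import *
st()"
```

```text
t 13.1 du -45.87 dz -32.79 dv 0.25 r 0.1277 phi 0.838 Ftan 0.08 Frad -0.69 F [ 0.61  0.42 -0.41] M [-0.05 -0.4   0.04]
```

Call:
servo_tool(plan=[[0.33,0,0.38,0,-1],[0.33,0,0.38,0,-1],[0.33,0,0.38,0,-1],[0.33,0,0.38,0,-1],[0.33,0,0.38,0,-1],[0.33,0,0.38,0,-1],[0.33,0,0.38,0,-1],[0.33,0,0.38,0,-1]])

```text
time_s: 13.77
tcp_pos: [0.4635, 0.0671, 0.2245]
eef_rot: [0.054, 0.999, 0.0, 0.0]
ft_force: [2.6, -0.2, -1.8]
finger_gap: 0.0226
finger_force: 117.7
```

```bash
python3 -c "
from h import *
st()"
```

```text
t 13.77 du -48.54 dz -35.82 dv 0.27 r 0.1278 phi 0.87 Ftan 1.31 Frad -2.07 F [ 2.38 -0.59 -0.33] M [-0.03 -0.37  0.02]
```

Call:
servo_tool(plan=[[0.31,0,0.39,0,-1],[0.31,0,0.39,0,-1],[0.31,0,0.39,0,-1],[0.31,0,0.39,0,-1],[0.31,0,0.39,0,-1],[0.31,0,0.39,0,-1],[0.31,0,0.39,0,-1],[0.31,0,0.39,0,-1]])

```text
time_s: 14.43
tcp_pos: [0.461, 0.0674, 0.2214]
eef_rot: [0.054, 0.999, 0.0, 0.0]
ft_force: [1.5, 0.3, -1.0]
finger_gap: 0.0223
finger_force: 117.7
```

```bash
python3 -c "
from h import *
st()"
```

```text
t 14.43 du -51.01 dz -38.95 dv 0.27 r 0.1277 phi 0.901 Ftan 1.23 Frad -0.74 F [ 1.34 -0.12  0.51] M [-0.07 -0.41 -0.01]
```

Call:
servo_tool(plan=[[0.3,0,0.4,0,-1],[0.3,0,0.4,0,-1],[0.3,0,0.4,0,-1],[0.3,0,0.4,0,-1],[0.3,0,0.4,0,-1],[0.3,0,0.4,0,-1],[0.3,0,0.4,0,-1],[0.3,0,0.4,0,-1]])

```text
time_s: 15.1
tcp_pos: [0.4586, 0.0676, 0.2181]
eef_rot: [0.054, 0.999, 0.0, 0.0]
ft_force: [2.5, -0.4, -0.6]
finger_gap: 0.0223
finger_force: 117.7
```

```bash
python3 -c "
from h import *
st()"
```

```text
t 15.1 du -53.42 dz -42.15 dv 0.29 r 0.1276 phi 0.933 Ftan 2.09 Frad -1.35 F [ 2.26 -0.78  0.88] M [-0.02 -0.39 -0.05]
```

Call:
servo_tool(plan=[[0.28,0,0.41,0,-1],[0.28,0,0.41,0,-1],[0.28,0,0.41,0,-1],[0.28,0,0.41,0,-1],[0.28,0,0.41,0,-1],[0.28,0,0.41,0,-1],[0.28,0,0.41,0,-1],[0.28,0,0.41,0,-1]])

```text
time_s: 15.77
tcp_pos: [0.4564, 0.0679, 0.2149]
eef_rot: [0.054, 0.999, 0.0, 0.0]
ft_force: [1.3, 0.4, -0.3]
finger_gap: 0.0225
finger_force: 117.7
```

```bash
python3 -c "
from h import *
st()"
```

```text
t 15.77 du -55.66 dz -45.42 dv 0.28 r 0.1276 phi 0.964 Ftan 1.6 Frad -0.18 F [1.07 0.05 1.21] M [-0.05 -0.43 -0.09]
```

Call:
servo_tool(plan=[[0.27,0,0.42,0,-1],[0.27,0,0.42,0,-1],[0.27,0,0.42,0,-1],[0.27,0,0.42,0,-1],[0.27,0,0.42,0,-1],[0.27,0,0.42,0,-1],[0.27,0,0.42,0,-1],[0.27,0,0.42,0,-1]])

```text
time_s: 16.43
tcp_pos: [0.4542, 0.0681, 0.2115]
eef_rot: [0.054, 0.999, 0.0, -0.0]
ft_force: [2.4, -0.2, -0.5]
finger_gap: 0.0224
finger_force: 117.7
```

```bash
python3 -c "
from h import *
st()"
```

```text
t 16.43 du -57.83 dz -48.81 dv 0.26 r 0.1275 phi 0.995 Ftan 2.08 Frad -1.32 F [ 2.19 -0.6   1.03] M [-0.02 -0.43  0.02]
```

Call:
servo_tool(plan=[[0.26,0,0.43,0,-1],[0.26,0,0.43,0,-1],[0.26,0,0.43,0,-1],[0.26,0,0.43,0,-1],[0.26,0,0.43,0,-1],[0.26,0,0.43,0,-1],[0.26,0,0.43,0,-1],[0.26,0,0.43,0,-1]])

```text
time_s: 17.1
tcp_pos: [0.4522, 0.0683, 0.2081]
eef_rot: [0.054, 0.999, 0.0, 0.0]
ft_force: [0.8, -0.2, -1.3]
finger_gap: 0.0222
finger_force: 117.7
```

```bash
python3 -c "
from h import *
st()"
```

```text
t 17.1 du -59.88 dz -52.24 dv 0.25 r 0.1274 phi 1.026 Ftan 0.54 Frad -0.46 F [ 0.61 -0.59  0.22] M [-0.06 -0.33 -0.05]
```

Call:
servo_tool(plan=[[0.25,0,0.43,0,-1],[0.25,0,0.43,0,-1],[0.25,0,0.43,0,-1],[0.25,0,0.43,0,-1],[0.25,0,0.43,0,-1],[0.25,0,0.43,0,-1],[0.25,0,0.43,0,-1],[0.25,0,0.43,0,-1]])

```text
time_s: 17.77
tcp_pos: [0.4502, 0.0685, 0.2046]
eef_rot: [0.054, 0.999, 0.0, 0.0]
ft_force: [1.1, -0.2, -0.3]
finger_gap: 0.0223
finger_force: 117.7
```

```bash
python3 -c "
from h import *
st()"
```

```text
t 17.77 du -61.89 dz -55.67 dv 0.27 r 0.1274 phi 1.058 Ftan 1.48 Frad -0.23 F [ 0.87 -0.57  1.18] M [-0.03 -0.39 -0.06]
```

Call:
servo_tool(plan=[[0.23,0,0.44,0,-1],[0.23,0,0.44,0,-1],[0.23,0,0.44,0,-1],[0.23,0,0.44,0,-1],[0.23,0,0.44,0,-1],[0.23,0,0.44,0,-1],[0.23,0,0.44,0,-1],[0.23,0,0.44,0,-1]])

```text
time_s: 18.43
tcp_pos: [0.4484, 0.0687, 0.2011]
eef_rot: [0.054, 0.999, -0.0, 0.0]
ft_force: [1.5, -0.4, -1.6]
finger_gap: 0.0225
finger_force: 117.7
```

```bash
python3 -c "
from h import *
st()"
```

```text
t 18.43 du -63.73 dz -59.2 dv 0.24 r 0.1273 phi 1.089 Ftan 0.53 Frad -1.25 F [ 1.27 -0.84 -0.11] M [-0.06 -0.31 -0.01]
```

Call:
servo_tool(plan=[[0.22,0,0.45,0,-1],[0.22,0,0.45,0,-1],[0.22,0,0.45,0,-1],[0.22,0,0.45,0,-1],[0.22,0,0.45,0,-1],[0.22,0,0.45,0,-1],[0.22,0,0.45,0,-1],[0.22,0,0.45,0,-1]])

```text
time_s: 19.1
tcp_pos: [0.4467, 0.0689, 0.1975]
eef_rot: [0.054, 0.999, 0.0, 0.0]
ft_force: [1.4, -0.5, 0.0]
finger_gap: 0.0225
finger_force: 117.7
```

```bash
python3 -c "
from h import *
st();cam('top');st()"
```

```text
t 19.1 du -65.43 dz -62.77 dv 0.25 r 0.1272 phi 1.12 Ftan 1.96 Frad -0.53 F [ 1.24 -0.89  1.54] M [-0.07 -0.46 -0.06]
t 19.15 du -65.37 dz -62.76 dv 0.27 r 0.1272 phi 1.12 Ftan 2.86 Frad -1.46 F [ 2.54 -0.32  1.93] M [-0.05 -0.46 -0.02]
```

Call:
servo_tool(plan=[[0.15,0,0.33,0,-1],[0.15,0,0.33,0,-1],[0.15,0,0.33,0,-1],[0.15,0,0.33,0,-1],[0.15,0,0.33,0,-1],[0.15,0,0.33,0,-1],[0.15,0,0.33,0,-1],[0.15,0,0.33,0,-1]])

```text
time_s: 19.82
tcp_pos: [0.4467, 0.069, 0.1958]
eef_rot: [0.054, 0.999, 0.0, 0.002]
ft_force: [1.7, -0.6, 6.1]
finger_gap: 0.0228
finger_force: 118.6
```

```bash
python3 -c "
from h import *
st();cam('top');st()"
```

```text
t 19.82 du -65.42 dz -64.46 dv 0.38 r 0.1265 phi 1.132 Ftan 7.55 Frad 1.83 F [ 1.45 -1.    7.61] M [-0.09 -1.12 -0.06]
t 19.87 du -65.44 dz -64.48 dv 0.4 r 0.1265 phi 1.132 Ftan 7.75 Frad 0.41 F [ 2.83 -1.07  7.19] M [-0.13 -1.07 -0.08]
```

The stop is felt, with a pull of about 7.7 N. I nudge slightly and hold.

Call:
servo_tool(plan=[[0.03,0,0.07,0,-1],[0,0,0,0,-1],[0,0,0,0,-1],[0,0,0,0,-1],[0,0,0,0,-1],[0,0,0,0,-1],[0,0,0,0,-1],[0,0,0,0,-1]])

```text
time_s: 20.53
tcp_pos: [0.4467, 0.069, 0.1959]
eef_rot: [0.054, 0.999, 0.0, 0.002]
ft_force: [1.5, -0.7, 4.7]
finger_gap: 0.0224
finger_force: 118.6
```

```bash
python3 -c "
from h import *
for i in range(6): st();cam('top')"
```

```text
t 20.53 du -65.41 dz -64.45 dv 0.38 r 0.1265 phi 1.132 Ftan 6.21 Frad 1.33 F [ 1.33 -1.07  6.18] M [-0.09 -1.01 -0.04]
t 20.58 du -65.43 dz -64.46 dv 0.39 r 0.1265 phi 1.132 Ftan 7.21 Frad 1.02 F [ 1.99 -1.49  6.96] M [-0.13 -1.04 -0.07]
t 20.63 du -65.4 dz -64.46 dv 0.41 r 0.1265 phi 1.132 Ftan 7.17 Frad 0.97 F [ 1.98 -1.91  6.9 ] M [-0.11 -1.09 -0.09]
t 20.68 du -65.42 dz -64.47 dv 0.38 r 0.1265 phi 1.132 Ftan 6.96 Frad 2.12 F [ 0.95 -0.83  7.21] M [-0.17 -1.09 -0.03]
t 20.73 du -65.42 dz -64.48 dv 0.39 r 0.1265 phi 1.132 Ftan 7.55 Frad 2.15 F [ 1.22 -0.4   7.75] M [-0.15 -1.05 -0.1 ]
t 20.78 du -65.45 dz -64.48 dv 0.38 r 0.1265 phi 1.132 Ftan 6.53 Frad 1.27 F [ 1.57 -0.59  6.45] M [-0.12 -1.02 -0.07]
```

Call:
servo_tool(plan=[[0.1,0,0.25,0,-1],[0,0,0,0,-1],[0,0,0,0,-1],[0,0,0,0,-1],[0,0,0,0,-1],[0,0,0,0,-1],[0,0,0,0,-1],[0,0,0,0,-1]])

```text
time_s: 21.5
tcp_pos: [0.4468, 0.069, 0.1957]
eef_rot: [0.054, 0.999, 0.0, 0.002]
ft_force: [1.5, -1.3, 5.7]
finger_gap: 0.0222
finger_force: 118.7
```

```bash
python3 -c "
from h import *
for i in range(6): st();cam('top')"
```

```text
t 21.5 du -65.34 dz -64.62 dv 0.4 r 0.1264 phi 1.133 Ftan 7.12 Frad 1.66 F [ 1.34 -1.7   7.15] M [-0.12 -1.09 -0.1 ]
t 21.55 du -65.38 dz -64.63 dv 0.39 r 0.1264 phi 1.133 Ftan 6.63 Frad 1.93 F [ 1.04 -0.24  6.82] M [-0.1  -1.12 -0.07]
t 21.6 du -65.35 dz -64.61 dv 0.39 r 0.1264 phi 1.133 Ftan 6.3 Frad 1.52 F [ 1.16 -1.36  6.35] M [-0.16 -1.12 -0.07]
t 21.65 du -65.36 dz -64.61 dv 0.38 r 0.1264 phi 1.133 Ftan 6.72 Frad 1.9 F [ 0.95 -1.66  6.89] M [-0.09 -1.12 -0.1 ]
t 21.7 du -65.35 dz -64.63 dv 0.38 r 0.1264 phi 1.133 Ftan 7.3 Frad 1.27 F [ 1.81 -1.35  7.15] M [-0.12 -1.11 -0.08]
t 21.75 du -65.35 dz -64.62 dv 0.42 r 0.1264 phi 1.133 Ftan 7.61 Frad 1.41 F [ 1.89 -0.71  7.49] M [-0.07 -1.11 -0.07]
```

Call:
servo_tool(plan=[[0.2,0,0.15,0,-1],[0.2,0,0.15,0,-1],[0,0,0,0,-1],[0,0,0,0,-1],[0,0,0,0,-1],[0,0,0,0,-1],[0,0,0,0,-1],[0,0,0,0,-1]])

```text
time_s: 22.47
tcp_pos: [0.4468, 0.0691, 0.1956]
eef_rot: [0.054, 0.999, 0.0, 0.002]
ft_force: [2.5, -2.1, 6.2]
finger_gap: 0.0226
finger_force: 118.7
```

```bash
python3 -c "
from h import *
for i in range(8): st();cam('top')"
```

```text
t 22.47 du -65.37 dz -64.74 dv 0.43 r 0.1263 phi 1.134 Ftan 8.01 Frad 0.97 F [ 2.25 -2.5   7.67] M [-0.18 -1.25 -0.13]
t 22.52 du -65.37 dz -64.74 dv 0.43 r 0.1263 phi 1.134 Ftan 7.19 Frad 1.19 F [ 1.81 -1.52  7.02] M [-0.07 -1.2  -0.12]
t 22.57 du -65.38 dz -64.75 dv 0.43 r 0.1263 phi 1.134 Ftan 8.36 Frad 0.48 F [ 2.92 -1.85  7.78] M [-0.17 -1.13 -0.1 ]
t 22.62 du -65.38 dz -64.75 dv 0.41 r 0.1263 phi 1.134 Ftan 7.84 Frad 1.62 F [ 1.76 -0.93  7.79] M [-0.1  -1.14 -0.11]
t 22.67 du -65.41 dz -64.76 dv 0.42 r 0.1264 phi 1.134 Ftan 7.66 Frad 0.9 F [ 2.28 -1.45  7.32] M [-0.15 -1.19 -0.12]
t 22.72 du -65.41 dz -64.77 dv 0.42 r 0.1264 phi 1.134 Ftan 6.97 Frad 1.8 F [ 1.18 -1.3   7.07] M [-0.12 -1.2  -0.08]
t 22.77 du -65.39 dz -64.76 dv 0.41 r 0.1263 phi 1.134 Ftan 7.98 Frad 1.04 F [ 2.37 -0.69  7.67] M [-0.13 -1.19 -0.11]
t 22.82 du -65.35 dz -64.74 dv 0.39 r 0.1263 phi 1.134 Ftan 6.85 Frad 1.36 F [ 1.53 -1.37  6.78] M [-0.17 -1.22 -0.11]
```

Call:
servo_tool(plan=[[0.15,0,0.2,0,-1],[0,0,0,0,-1],[0,0,0,0,-1],[0,0,0,0,-1],[0,0,0,0,-1],[0,0,0,0,-1],[0,0,0,0,-1],[0,0,0,0,-1]])

```text
time_s: 23.53
tcp_pos: [0.4467, 0.0691, 0.1955]
eef_rot: [0.054, 0.999, 0.0, 0.002]
ft_force: [2.1, 0.1, 6.6]
finger_gap: 0.0226
finger_force: 118.7
```

```bash
python3 -c "
from h import *
for i in range(4): st();cam('top')"
```

```text
t 23.53 du -65.38 dz -64.83 dv 0.42 r 0.1263 phi 1.135 Ftan 8.15 Frad 1.67 F [ 1.91 -0.32  8.09] M [-0.19 -1.21 -0.14]
t 23.58 du -65.35 dz -64.82 dv 0.42 r 0.1263 phi 1.134 Ftan 7.42 Frad 0.88 F [ 2.25 -0.88  7.1 ] M [-0.1  -1.24 -0.09]
t 23.63 du -65.37 dz -64.82 dv 0.43 r 0.1263 phi 1.134 Ftan 7.58 Frad 1.69 F [ 1.55 -1.16  7.59] M [-0.12 -1.21 -0.11]
t 23.68 du -65.36 dz -64.82 dv 0.41 r 0.1263 phi 1.134 Ftan 6.77 Frad 1.75 F [ 1.25 -0.35  6.88] M [-0.13 -1.2  -0.1 ]
```

Call:
servo_tool(plan=[[-0.5,0,-0.9,0,-1],[-0.9,0,-1.7,0,-1],[-0.9,0,-1.7,0,-1],[-0.9,0,-1.7,0,-1],[-0.6,0,-1.2,0,-1],[-0.4,0,-0.7,0,-1],[0,0,0,0,-1],[0,0,0,0,-1]])

```text
time_s: 24.4
tcp_pos: [0.4481, 0.0687, 0.2014]
eef_rot: [0.054, 0.999, -0.0, -0.001]
ft_force: [-0.1, 0.7, -0.7]
finger_gap: 0.0223
finger_force: 117.7
```

```bash
cat >> h.py <<'E'
def red(im,c,r=40):
    p=im['pixels'].astype(int); m=((p[...,2]>110)&(p[...,1]<60)&(p[...,0]<70)).astype(float)*(p[...,2]-p[...,1])
    Y,X=np.mgrid[:420,:560]; m*=(abs(X-c[0])<r)&(abs(Y-c[1])<r); 
    return (m*X).sum()/m.sum(),(m*Y).sum()/m.sum(),int((m>0).sum())
def ball():
    t,f=cam('top');s,g=cam('side');p=bot.state()['tcp_pos'];b=p+[.106,.0222,.0118]
    a=red(t,proj(t,f,b),12);c=red(s,proj(s,g,b),12);print('px',a,c)
    q,r=tri(ray(t,f,*a[:2]),ray(s,g,*c[:2]));print('ball',q,r,'off',q-p);return t,s
E
python3 -c "
from h import *
st();t,s=ball();st()
a=cv2.resize(t['pixels'][165:225,230:296],None,fx=6,fy=6,interpolation=cv2.INTER_CUBIC)
b=cv2.resize(s['pixels'][175:235,250:310],None,fx=6.6,fy=6.6,interpolation=cv2.INTER_CUBIC)
o=np.zeros((400,800,3),np.uint8);o[:360,:396]=a;o[:396,400:796]=b;cv2.imwrite('pics/p.png',o)"
```

```text
t 24.4 du -64.0 dz -58.92 dv 0.19 r 0.1277 phi 1.088 Ftan 0.58 Frad 0.62 F [-0.26  0.26  0.81] M [-0.05 -0.05  0.  ]
px (np.float64(251.0), np.float64(219.49197860962568), 2) (np.float64(295.4878640776699), np.float64(214.48300970873785), 4)
ball [0.55431031 0.09151141 0.21337823] 0.00013116427383681292 off [0.10590204 0.02284747 0.01177646]
t 24.5 du -63.68 dz -58.7 dv 0.2 r 0.1275 phi 1.085 Ftan -0.14 Frad 0.7 F [-0.76 -0.62  0.21] M [ 0.05 -0.05 -0.06]
```

View pics/p.png

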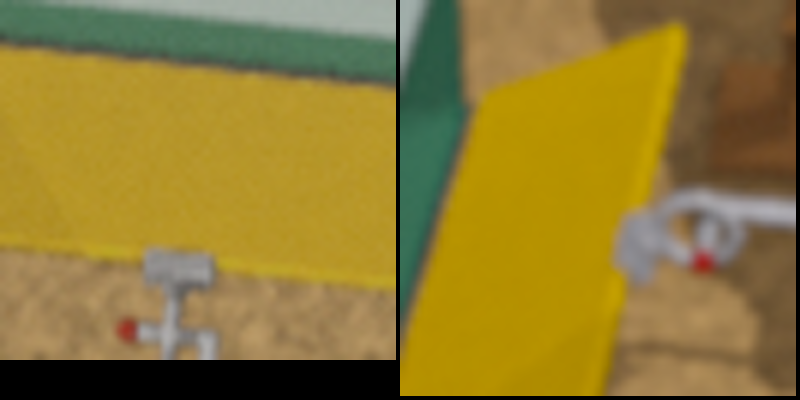

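The ball is at (127,330) in the top crop and (703,262) in the side crop. The prong is free inside the ring, the flap stayed down and the pole has not slipped. I centre it by another 2 mm and withdraw sideways.

Call:
servo_tool(plan=[[-0.3,0,-1,0,-1],[-0.2,0,-1,0,-1],[0,0,0,0,-1],[0,-2,0,0,-1],[0,-4,0,0,-1],[0,-4,0,0,-1],[0,0,0,0,-1],[0,0,0,0,-1]])

```text
time_s: 25.17
tcp_pos: [0.4483, 0.0581, 0.204]
eef_rot: [0.054, 0.999, 0.0, 0.0]
ft_force: [-0.1, -0.6, -1.9]
finger_gap: 0.0223
finger_force: 117.8
```

```bash
python3 -c "
from h import *
st()"
```

```text
t 25.17 du -62.62 dz -56.31 dv -10.3 r 0.1277 phi 1.065 Ftan -0.46 Frad -0.08 F [-0.26 -0.96 -0.44] M [0.05 0.03 0.02]
```

Call:
servo_tool(plan=[[0,-3,0,0,-1],[0,-4,0,0,-1],[0,-4,0,0,-1],[0,-4,0,0,-1],[0,-4,0,0,-1],[0,-4,0,0,-1],[0,-4,0,0,-1],[0,-4,0,0,-1]])

```text
time_s: 25.83
tcp_pos: [0.445, 0.0274, 0.204]
eef_rot: [0.054, 0.999, 0.0, 0.0]
ft_force: [-0.4, -0.0, -1.4]
finger_gap: 0.0223
finger_force: 117.8
```

Call:
servo_tool(plan=[[0,-6,0,0,-1],[0,-10,0,0,-1],[0,-15,0,0,-1],[0,-10,0,0,-1],[0,0,0,0,-1],[0,0,0,0,-1],[0,0,0,0,-1],[0,0,0,0,-1]])

```text
time_s: 26.5
tcp_pos: [0.4408, -0.012, 0.2039]
eef_rot: [0.053, 0.999, 0.0, -0.0]
ft_force: [-0.1, 0.2, -1.2]
finger_gap: 0.0223
finger_force: 117.7
```

```bash
python3 -c "
from h import *
st();ball();go(.4547,-.264,.15,175.65)"
```

```text
t 26.5 du -62.6 dz -56.36 dv -80.81 r 0.1277 phi 1.065 Ftan 0.18 Frad 0.37 F [-0.26 -0.18  0.34] M [-0.03  0.02  0.03]
px (np.float64(283.0), np.float64(222.49751243781094), 2) (np.float64(299.2575210589651), np.float64(194.65102286401927), 9)
ball [0.54671788 0.01165798 0.21540159] 0.0003655017481955043 off [0.10600153 0.0237643  0.01148956]
t 26.6 tcp [ 0.4407 -0.0121  0.2039] a 173.94 z [-1.e-04  2.e-04 -1.e+00] shift [ -40.5 -249.    53.9] turn -1.71 F [ 0.59 -0.08 -1.05] M [ 0.04 -0.04  0.02] gap 0.0221 117.74120450019836
```

Call:
servo_tool(plan=[[-5,-20,0,0,-1],[-5,-34,0,0,-1],[-5,-38,0,0,-1],[-5,-38,0,0,-1],[-5,-38,0,0,-1],[-5,-38,0,0,-1],[-5,-30,0,0,-1],[-5,-13,0,0,-1]])

```text
time_s: 27.27
tcp_pos: [0.4523, -0.2704, 0.2043]
eef_rot: [0.057, 0.998, -0.002, -0.0]
ft_force: [0.2, -0.6, -1.6]
finger_gap: 0.0225
finger_force: 117.8
```

Call:
servo_tool(plan=[[0,0,10,-1.7,-1],[0,0,20,0,-1],[0,0,15,0,-1],[0,0,9,0,-1],[0,0,0,0,-1],[0,0,0,0,-1],[0,0,0,0,-1],[0,0,0,0,-1]])

```text
time_s: 27.93
tcp_pos: [0.4546, -0.2652, 0.1511]
eef_rot: [0.039, 0.999, -0.0, 0.001]
ft_force: [0.1, -0.0, -1.5]
finger_gap: 0.022
finger_force: 117.8
```

```bash
python3 -c "
from h import *
ball();go(.4547,-.264,.0506,175.65)"
```

```text
px (np.float64(379.0), np.float64(218.48128342245988), 2) (np.float64(296.48809523809524), np.float64(159.0), 2)
ball [ 0.55958721 -0.23893277  0.16240375] 1.3943974086245712e-05 off [0.10515628 0.02616956 0.01144107]
t 28.0333 tcp [ 0.4544 -0.2651  0.151 ] a 175.57 z [ 1.9e-03 -8.0e-04 -1.0e+00] shift [  0.    1.2 100.4] turn -0.08 F [-0.34  0.87 -1.67] M [-0.06 -0.03  0.02] gap 0.0224 117.82554745674133
```

Call:
servo_tool(plan=[[0,1.2,10,0,-1],[0,0,18,0,-1],[0,0,18,0,-1],[0,0,12,0,-1],[0,0,6,0,-1],[0,0,0,0,-1],[0,0,0,0,-1],[0,0,0,0,-1]])

```text
time_s: 28.7
tcp_pos: [0.4545, -0.2641, 0.0868]
eef_rot: [0.039, 0.999, -0.0, 0.001]
ft_force: [-0.4, -0.1, -0.8]
finger_gap: 0.0221
finger_force: 117.8
```

```bash
python3 -c "
from h import *
go(.4547,-.264,.0506,175.65)"
```

```text
t 28.7 tcp [ 0.4545 -0.2641  0.0868] a 175.55 z [ 1.6e-03 -9.0e-04 -1.0e+00] shift [-0.1  0.1 36.2] turn -0.1 F [-0.4  -0.13 -0.83] M [-0.05  0.01 -0.02] gap 0.0221 117.8100335597992
```

Call:
servo_tool(plan=[[0,0,7,-0.1,-1],[0,0,9,0,-1],[0,0,8,0,-1],[0,0,5,0,-1],[0,0,4,0,-1],[0,0,2,0,-1],[0,0,0,0,-1],[0,0,0,0,-1]])

```text
time_s: 29.37
tcp_pos: [0.454, -0.2638, 0.051]
eef_rot: [0.038, 0.999, -0.0, 0.0]
ft_force: [0.5, 1.2, -1.7]
finger_gap: 0.0227
finger_force: 118.2
```

```bash
python3 -c "
from h import *
go(.4547,-.264,.0506,175.65)"
```

```text
t 29.3667 tcp [ 0.454  -0.2638  0.051 ] a 175.64 z [ 3.e-04 -3.e-04 -1.e+00] shift [-0.7 -0.1  0.4] turn -0.01 F [ 0.51  1.24 -1.66] M [ 0.03 -0.05 -0.  ] gap 0.0227 118.19519519805908
```

Call:
servo_tool(plan=[[0,0,0.5,0,-1],[0,0,0,0,-1],[0,0,0,0,-0.2],[0,0,0,0,0.2],[0,0,0,0,0.6],[0,0,0,0,1],[0,0,0,0,1],[0,0,0,0,1]], squeeze=20)

```text
time_s: 30.03
tcp_pos: [0.4539, -0.2636, 0.0505]
eef_rot: [0.038, 0.999, -0.0, 0.0]
ft_force: [-0.2, -0.4, -0.3]
finger_gap: 0.0853
finger_force: 0.0
```

Call:
servo_tool(plan=[[0,0,0,0,1],[0,0,0,0,1],[0,0,-5,0,1],[0,0,-15,0,1],[0,0,-25,0,1],[0,0,-30,0,1],[0,0,-30,0,1],[0,0,-30,0,1]])

```text
time_s: 30.7
tcp_pos: [0.4535, -0.2636, 0.1871]
eef_rot: [0.038, 0.999, -0.0, -0.0]
ft_force: [0.8, 0.2, -0.3]
finger_gap: 0.0854
finger_force: 0.0
```

Call:
servo_tool(plan=[[10,-20,-20,0,1],[10,-30,0,0,1],[10,-30,0,0,1],[10,-30,0,0,1],[0,-30,0,0,1],[0,-20,0,0,1],[0,0,0,0,1],[0,0,0,0,1]])

```text
time_s: 31.37
tcp_pos: [0.4008, -0.4213, 0.2056]
eef_rot: [0.039, 0.999, -0.0, -0.0]
ft_force: [0.7, 0.8, -1.4]
finger_gap: 0.0856
finger_force: 0.0
```

Run:
```python
from h import *
s0=bot.state();print(s0['time_s'],s0['tcp_pos'],s0['finger_gap'])
t,f=cam('top');s,g=cam('side');b=[.560,-.2373,.062]
a=red(t,proj(t,f,b),12);c=red(s,proj(s,g,b),12);print(a,c,proj(t,f,b),proj(s,g,b))
print(tri(ray(t,f,*a[:2]),ray(s,g,*c[:2])))
# change since start, compared with first pictures
for n,im in(('top',t),('side',s)):
    o=cv2.resize(cv2.imread(f'pics/{n}0.png'),(560,420),interpolation=cv2.INTER_AREA).astype(int)
    for nm,p,r in(('rest+pole',(.435,-.262,.06),45),('horse',(.459,.152,.05),18),('jar',(.552,.373,.045),18),('pot',(.407,.358,.04),18)):
        u,v=proj(im,f if n=='top' else g,p).astype(int); w=np.s_[max(v-r,0):v+r,max(u-r,0):u+r]
        d=abs(o[w]-im['pixels'][w].astype(int)).max(2); print(n,nm,(d>60).sum(),d.size)
cv2.imwrite('pics/fin.png',t['pixels'])
```

```text
31.3667 [ 0.4007977  -0.42126107  0.20559249] 0.08560316421736988
(np.float64(371.0), np.float64(219.992700729927), 3) (np.float64(296.0), np.float64(185.0), 1) [370.96264286 219.68513427] [295.99356124 185.21579259]
(array([ 0.55954645, -0.23722935,  0.06290395]), np.float64(0.0008822683253193983))
top rest+pole 0 8100
top horse 0 1296
top jar 0 1296
top pot 0 1296
side rest+pole 120 8100
side horse 0 1296
side jar 0 1296
side pot 0 1296
```

Run:
```python
from h import *
p=cv2.imread('pics/fin.png').astype(int);q=cv2.imread('pics/p.png').astype(int)
y=lambda c:np.where((c[:,2]>130)&(c[:,1]>100)&(c[:,0]<50))[0]
a=y(p[165:225,240]);b=y(q[:360,60])/6; print(a.min(),a.max(),b.min(),b.max())
print(bot.sign_off())
```

```text
10 41 10.333333333333334 41.833333333333336
the job is handed in; nothing more can be done
None
```

I swung the flap down to its stop and held a pull of about 7 to 8 N there for over half a second. The flap stayed down after unhooking, the pole is back in its rest to within about 1 mm, the bystanders did not move, and I handed the job in at about 31 s; no verdict was returned.

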